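Set out the glass-rod polishing tray

TASK

Set out the polishing tray: stand the wide cup in the middle of the dish, the middle cup inside the wide one and the narrow cup inside the middle one, put the lid on the mug so that it is properly seated, and stand the white jar upright on the tray midway between the dish and the mug. Leave the dish, the mug, the bottle and the board with the glass rods where they are.

Things in the scene. Friction and masses are not known exactly. Their poses are not given: they have to be found in the camera images.
- tray: Fixed flat steel drip tray, a plain slab 160 (its x) by 400 (its y) by 6 mm thick, lying on the dark wooden bench with its long side across in front of the robot. The dish stands near one end of it and the mug near the other, either way round, each within 10 mm of 125 mm from the tray's middle. Origin: centre of its underside; z up. Top 6 mm above the origin.
- dish: Shallow round dark steel dish on the tray, 124 mm across at its rim, 10 mm high, wall 4 mm, flat inner floor 4 mm above its underside and about 92 mm across. Heavy (0.9 kg) but not fastened. Origin: centre of its underside; z up.
- mug: Open round dark steel rinse mug on the tray, straight sided, 88 mm across outside, 80 mm inside, rim 85 mm above its underside, with one wire handle that sticks out 28 mm along its own x (roughly away from the robot). Heavy (0.9 kg) but not fastened. Origin: centre of its underside; z up.
- wide_cup: Widest and lowest of three bare aluminium cups: open straight cylinder, 68 mm outside diameter, 62 mm inside, 40 mm high, floor 4 mm thick, about 150 g. Origin: centre of its underside; z up.
- middle_cup: Middle aluminium cup: open straight cylinder, 46 mm outside diameter, 40 mm inside, 64 mm high, floor 4 mm thick, about 100 g. Nested, it stands 28 mm out of the wide cup. Origin: centre of its underside; z up.
- narrow_cup: Narrowest and tallest aluminium cup: open straight cylinder, 26 mm outside diameter, 20 mm inside, 88 mm high, floor 4 mm thick, about 60 g. Nested, it stands 28 mm out of the middle cup. Origin: centre of its underside; z up.
- jar: White ceramic rod jar, open and empty, 85 mm high; body a straight cylinder of 54 mm outside diameter from 10 mm up to the rim, foot flange 64 mm across and 6 mm high, about 200 g. Origin: centre of its underside; z up.
- lid: The mug's lid: flat steel disc 96 mm across and 5 mm thick; below it a round locating step 64 mm across and 5 mm deep, on which it stands on the bench and which drops into the mug's mouth; above it a central dark wooden knob, 20 mm diameter, 25 mm tall. Total height 35 mm, about 120 g. Origin: centre of the underside of the step, so 80 mm above the mug's origin when seated; z up.
- bottle: Bystander: closed glass bottle, 62 mm diameter, 190 mm high, standing on the bench at the robot's far left. Origin: centre of its underside; z up.
- rod_board: Bystander: wooden board 160 (its x) by 60 by 18 mm with four thin glass rods fixed on it (25 mm high in all), lying on the bench at the robot's far right. Origin: centre of its underside; z up.
Not all that is in view belongs to the job. What is shaped like the lid but green is not meant.

How it is judged:
By the outcome, as a careful person would: the job done as asked, in the order asked, and still so for the second after the job is handed in, with the robot touching nothing.
It also fails if it takes over 125 s, if anything falls off the work surface, if the arm or the gripper's body presses on something with over 40 N, if the wrist force passes 120 N, or if a joint passes its speed limit or range.

ROBOT

A 6-joint arm with a two-finger parallel gripper is mounted at the origin on the work surface. World frame = base frame: x ahead of the robot, y to its left, z up, the work surface at z = 0. Lengths are in mm, angles in rad, forces in N, time in s.
With the tool pointing down it reaches from about 350 to 975 mm from the base axis. Payload 7.1 kg.
Tool frame: the origin (TCP) lies at the centre of the arm's flange, where the gripper is bolted on; the fingertips stand 182 mm ahead of it and the grasp point (between the pads) lies 163 mm ahead of it; z points along the fingers, y is the line along which they close (so a half turn about z gives the same grasp; the last joint's range is limited). The gripper opens to 88 mm and grips with 3 to 60 N. Pads are 20 mm wide; open, the fingers measure 115 mm over their backs; the gripper's body (75 mm by 178 mm) begins 61 mm behind the grasp point.
Start: joints at [-0.019, 0.423, 1.63, -0, 1.089, -0.019], TCP at [624.985, 0.026, 404.675] pointing down, gripper open.
Joint ranges: [-3, 3], [-0.9, 2.11], [0.09, 2.58], [-1.31, 4.45], [0.11, 2.69], [-2.54, 2.54]. Speed limits (rad/s): [2.39, 2.39, 3.01, 3.14, 3.14, 3.14].

INTERFACE

Orientations are given as a rotation vector (axis times angle).
In Python, from workcell import readout, get_image, ctrl gives the robot as it stands.
- The arm moves only by the tool step_arm, never from a script. Its argument "targets" is a list that holds one entry, the list of rows, each a list of 7 numbers: the shift along the world's x, y, z as a fraction of full scale, then the turn, a rotation vector about the world's x, y, z as a fraction of full scale, then the opening, from 0 (shut) to 1 (fully open). In form: [[[dx, dy, dz, wx, wy, wz, claw], ...]]. A call has exactly 5 rows; each row shifts and turns the commanded pose from where the row before left it; what a row does not reach is not made up. Full scale, the value 1, is 0.05 m for a shift and 4 degrees for a turn. A row lasts 1/8 s, in which the tool goes at most 62.5 mm and 10.7 degrees, less where a joint would pass 70% of its speed; a pose out of reach is approached as far as the arm can. A call with a number of a shift or a turn outside -1 to 1 is refused whole. A call with a gripper value outside its range is refused whole. The fingers move at their own pace and stop on an object; the grip force is fixed at half the most. Time passes only in rows, so rows that do not move let the fingers close, or fill a call up. It gives the time, the measured TCP pose, the force, the opening and the grip force at its end, in the units of the state.
- readout.get_obs(): the state, without advancing time (a new reading comes with each control period).
- get_image(name): name is "scene" or "side" or "wrist"; returns a dict with "pixels" (384x512x3 uint8, red, green, blue), "intrinsics" (3x3 intrinsics, pixels), "extrinsics" (4x4, takes a point from world to camera coordinates). Camera axes: x right, y down, z forward; pixel columns grow to the right and rows downward; lengths in mm; the calibration is good to about 2 mm. A picture is of the moment at which its call begins. There is no depth.
- ctrl.close_job(): hands the job in; it is judged then, once.
The state is a dict: "t": time; "qpos": joint angles; "qvel": joint speeds; "joint_torque": joint torques, N m; "ee_pos": TCP position; "orientation": TCP orientation; "ft_force": force on the tool from outside, world axes, zero at the start; "moment": the same for the moment, N m; "width": finger opening in mm; "grasp_force": force on a finger pad.
Only numpy, scipy, OpenCV 4.12 (cv2) and the standard library are available. Lean on these libraries where they do the work, as an engineer would, in place of code of your own. Each camera call takes 0.05 s, during which the arm holds its last target. There are 200 camera calls.

## Working session

There is one attempt and no reset: what is moved stays moved. The work goes in short steps, Python scripts to look and compute and a tool call to move; the robot and the scene stay as the last step left them, time stands still between calls to the robot, and variables do not carry over. Pictures are saved under pics/ and viewed, at most 14 in all, crops included, and the job is handed in when it is done.

Besides the shell and the picture viewer there is one more tool, called after "Request:" as a command line: name --argument value ..., lists and objects as JSON in quotes. step_arm: Moves the arm, as the interface text tells. Shift numbers are shares of 0.05 m and turn numbers shares of 4 degrees, none past 1 either way. Its arguments: {"type":"object","properties":{"targets":{"type":"array"}},"required":["targets"]}

```bash
mkdir -p pics; ls
cat > h.py <<'E'
import numpy as np, cv2
from workcell import readout, get_image, ctrl
def grab(n,f):
    d=get_image(n); cv2.imwrite('pics/'+f+'.png',cv2.cvtColor(d['pixels'],cv2.COLOR_RGB2BGR)); np.savez('pics/'+f+'.npz',**{k:d[k] for k in('pixels','intrinsics','extrinsics')}); return d
def load(f): return dict(np.load('pics/'+f+'.npz'))
def ray(d,uv):
    E=np.array(d['extrinsics'],float);R=E[:3,:3];c=-R.T@E[:3,3]
    v=R.T@np.linalg.inv(d['intrinsics'])@np.array([uv[0],uv[1],1.]);return c,v
def plane(d,uv,z):
    c,v=ray(d,uv);return c+v*(z-c[2])/v[2]
def proj(d,p):
    E=np.array(d['extrinsics'],float);q=np.array(d['intrinsics'])@(E[:3,:3]@np.array(p,float)+E[:3,3]);return q[:2]/q[2]
E
python3 - <<'E'
from h import *
for n in('scene','side','wrist'):
    d=grab(n,n+'0');c,v=ray(d,(256,192));print(n,c.round(),plane(d,(256,192),0).round(),d['intrinsics'][0][0])
o=readout.get_obs();print(o['ee_pos'],o['orientation'],o['width'],o['t'])
a=[load(n+'0')['pixels'] for n in('scene','side')]
E
```

```text
pics
scene [1285.  -68.  805.] [502. -31.   0.] 366.4127144022019
side [  24. -920.  844.] [532.  47.   0.] 478.70031079544844
wrist [625.  76. 384.] [624. -29.   0.] 265.93981723800346
[6.24797276e+02 2.85703546e-02 4.04077317e+02] [-2.22086237e+00 -2.22082511e+00  1.29130411e-03] 88.04006941666701 0.15
```

View pics/scene0.png

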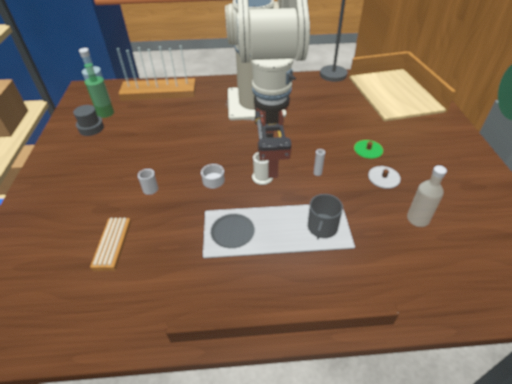

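View pics/side0.png

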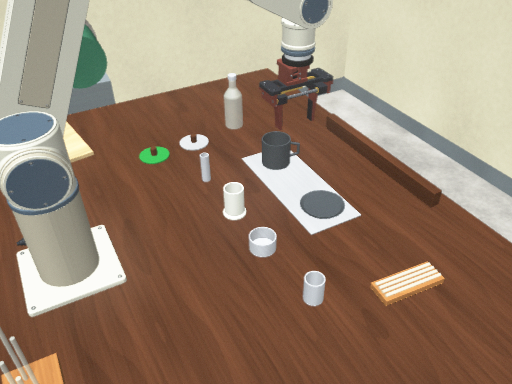

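Scene view: the steel lid is at (384,177) and a green look-alike at (369,149). The lid meant is the steel one, because the green one is excluded. The wide cup is at (212,176), the middle cup at (148,181), the narrow cup at (319,162), the jar at (262,168), the dish at (233,231) and the mug at (325,216). In the side view the lid is at (194,142), the green one at (154,155), the wide cup at (263,241), the middle cup at (314,288), the narrow cup at (205,167) and the jar at (234,200).

```bash
cat > meas.py <<'E'
from h import *
def blobs(d,lo=125,smax=60,amin=60,amax=6000):
    hsv=cv2.cvtColor(d['pixels'],cv2.COLOR_RGB2HSV)
    m=((hsv[...,2]>lo)&(hsv[...,1]<smax)).astype(np.uint8)
    n,l,s,c=cv2.connectedComponentsWithStats(m)
    return [(c[i],l==i) for i in range(1,n) if amin<s[i,4]<amax]
def cyl(d,uv,r,h,rb=None,lo=125,smax=60):
    """axis xy of an upright cylinder from the blob nearest uv: far rim edge at z=h, near foot edge at z=0"""
    c,m=min(blobs(d,lo,smax),key=lambda b:np.hypot(*(b[0]-uv)))
    rb=rb or r
    ys,xs=np.nonzero(m); pts=np.c_[xs,ys].astype(float)
    cam,_=ray(d,(0,0)); P0=plane(d,c,h/2); u=P0[:2]-cam[:2]; u/=np.linalg.norm(u); t=np.array([-u[1],u[0]])
    T=np.array([plane(d,p,h)[:2] for p in pts]);B=np.array([plane(d,p,0)[:2] for p in pts])
    # far edge at rim height; near edge at z=0
    far=(T@u).max()-r; near=(B@u).min()+rb
    a=np.arctan2(*( (np.array([plane(d,p,h/2)[:2] for p in pts])-cam[:2]).T[::-1]))
    ang=(a.max()+a.min())/2; dirv=np.array([np.cos(ang),np.sin(ang)])
    k=lambda s:cam[:2]+dirv*(s-cam[:2]@u)/(dirv@u)
    return k(far).round(1),k(near).round(1),m.sum()
E
python3 - <<'E'
from meas import *
S,D=load('scene0'),load('side0')
it={'wide':(34,40,0,(212,176),(263,241)),'mid':(23,64,0,(148,181),(314,288)),'nar':(13,88,0,(319,162),(205,167)),'jar':(27,85,32,(262,168),(234,200)),'lid':(48,10,32,(384,177),(194,142))}
for n,(r,h,rb,a,b) in it.items():
    print(n,'scene',*cyl(S,a,r,h,rb),'side',*cyl(D,b,r,h,rb))
def dark(d,box,n):
    x0,y0,x1,y1=box;hsv=cv2.cvtColor(d['pixels'],cv2.COLOR_RGB2HSV);m=np.zeros(hsv.shape[:2],np.uint8)
    m[y0:y1,x0:x1]=((hsv[...,2]<120)&(hsv[...,1]<70))[y0:y1,x0:x1]
    cs,_=cv2.findContours(m,cv2.RETR_EXTERNAL,cv2.CHAIN_APPROX_NONE);c=max(cs,key=cv2.contourArea);return c[:,0].astype(float)
for d,box in((S,(205,208,260,252)),(D,(295,188,350,222))):
    c=dark(d,box,0);P=np.array([plane(d,p,16)[:2] for p in c]).astype(np.float32);print('dish',cv2.minEnclosingCircle(P))
for d,box in((S,(300,190,345,242)),(D,(258,128,292,172))):
    c=dark(d,box,0); cam,_=ray(d,(0,0)); P=np.array([plane(d,p,91)[:2] for p in c]);Q=np.array([plane(d,p,6)[:2] for p in c])
    print('mug rim far',P[np.argmin(c[:,1])],'foot near',Q[np.argmax(c[:,1])],'cam',cam[:2])
# tray corners
for d,uv in((S,(280,230)),(D,(300,190))):
    b=min(blobs(d,125,60,500,20000),key=lambda b:np.hypot(*(b[0]-uv)));ys,xs=np.nonzero(b[1])
    P=np.array([plane(d,p,6)[:2] for p in np.c_[xs,ys]]).astype(np.float32);print('tray',cv2.minAreaRect(P))
tiles=[]
for d,p in((S,(212,176)),(S,(148,181)),(S,(319,162)),(S,(262,168)),(S,(380,165)),(D,(263,241)),(D,(314,288)),(D,(205,167)),(D,(234,200)),(D,(175,148))):
    x,y=p;tiles.append(cv2.resize(d['pixels'][y-28:y+28,x-28:x+28],(155,155),interpolation=cv2.INTER_CUBIC))
cv2.imwrite('pics/crop0.png',cv2.cvtColor(np.vstack([np.hstack(tiles[:5]),np.hstack(tiles[5:])]),cv2.COLOR_RGB2BGR))
E
```

```text
wide scene [ 434.2 -163.4] [ 439.1 -162.8] 483 side [ 436.9 -162.3] [ 438.2 -159.9] 739
mid scene [ 456.3 -358.2] [ 458.3 -357.5] 353 side [ 459.  -355.6] [ 460.3 -353.9] 689
nar scene [431.1 172. ] [431.4 171.9] 231 side [431.1 176.2] [431.8 178.1] 265
jar scene [441.1  -9.4] [436.7  -9.1] 437 side [437.1  -5.7] [437.7  -4.2] 764
lid scene [473.3 376.9] [487.5 369.1] 574 side [474.6 376.5] [473.2 372.4] 347
dish ((655.0845336914062, -108.70357513427734), 54.990440368652344)
dish ((653.8265991210938, -105.935791015625), 59.28618240356445)
mug rim far [612.71013488 133.6405748 ] foot near [692.1629029  124.42071832] cam [1285.38100544  -68.0085542 ]
mug rim far [665.75693005 189.06201275] foot near [622.76723461 124.89162459] cam [  24.08600296 -919.58367932]
tray ((651.691162109375, 15.18121337890625), (405.3305969238281, 168.88931274414062), 89.52909851074219)
tray ((648.9326782226562, 16.514389038085938), (405.1507263183594, 163.96104431152344), 89.5682601928711)
```

View pics/crop0.png

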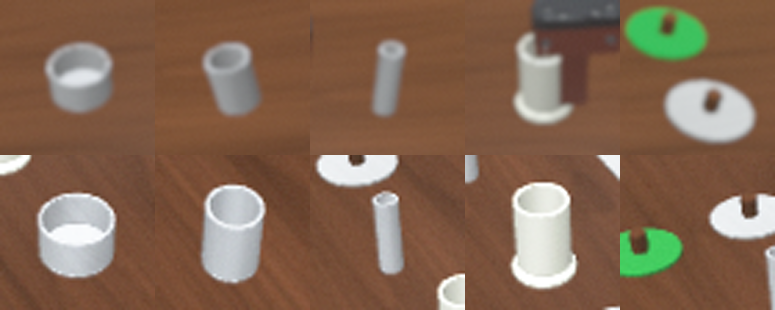

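View pics/wrist0.png

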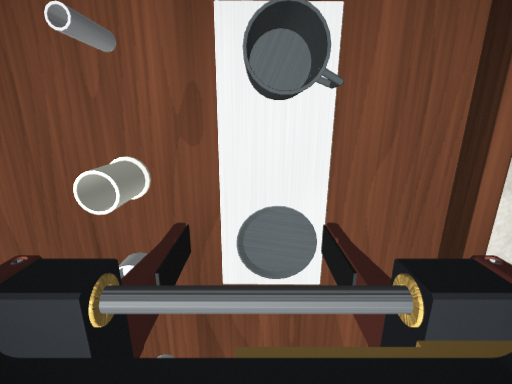

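The crops show that everything stands upright and open end up. The steel lid with the brown knob is the white disc at (384,177) in the scene view, clearly distinct from the green one. The wrist view shows the mug rim around (287,45), the dish at (277,242) and the jar rim at (97,193). I now move over the wide cup.

Request:
step_arm --targets '[[[-0.94,-0.8,0,0,0,0,1],[-0.94,-0.8,0,0,0,0,1],[-0.94,-0.8,0,0,0,0,1],[-0.94,-0.8,0,0,0,0,1],[0,0,0,0,0,0,1]]]'

```text
t: 0.78
ee_pos: [434.2, -161.6, 404.5]
orientation: [-2.225, -2.216, 0.001]
ft_force: [0.6, 1.0, 0.1]
width: 87.8
grasp_force: 0.0
```

```bash
cat >> meas.py <<'E'
def rimfit(d,uv,z,lo=0,hi=255,smax=255,box=45,fill=True):
    """blob in the box round uv, by value/saturation; circle of its plane-z projection (ellipse fit in world)"""
    hsv=cv2.cvtColor(d['pixels'],cv2.COLOR_RGB2HSV);m=np.zeros(hsv.shape[:2],np.uint8)
    x,y=map(int,uv);s=np.s_[max(0,y-box):y+box,max(0,x-box):x+box]
    m[s]=((hsv[...,2]>=lo)&(hsv[...,2]<=hi)&(hsv[...,1]<=smax))[s]
    cs,_=cv2.findContours(m,cv2.RETR_EXTERNAL,cv2.CHAIN_APPROX_NONE);c=max(cs,key=cv2.contourArea)
    P=np.array([plane(d,p,z)[:2] for p in c[:,0].astype(float)],np.float32)
    return cv2.fitEllipse(P),cv2.minEnclosingCircle(P),len(c)
E
python3 - <<'E'
from meas import *
W=load('wrist0')
print('dish',rimfit(W,(277,242),16,0,140,90,42))
for z,r in ((16,1),):pass
print('dish pix',proj(W,(654,-107,16)),'mug pix',proj(W,(650,140,91)))
print('jar',rimfit(W,(112,185),85,140,255,60,45))
d=grab('wrist','w1');o=readout.get_obs();print(o['ee_pos'],o['orientation'],o['ft_force'],proj(d,(437,-161,40)))
big=np.hstack([W['pixels'][0:130,190:390],W['pixels'][200:330,190:390]]);
x,y=map(int,proj(d,(437,-161,40)));t=d['pixels'][y-90:y+90,x-130:x+130] 
cv2.imwrite('pics/w1c.png',cv2.cvtColor(np.vstack([cv2.resize(big,(800,260)),cv2.resize(t,(800,330))]),cv2.COLOR_RGB2BGR)); print(x,y)
E
```

```text
dish (((655.0023193359375, -106.09577178955078), (118.6164321899414, 119.65020751953125), 97.97053527832031), ((655.0445556640625, -106.13481140136719), 60.615055084228516), 213)
dish pix [275.62805896 244.16364489] mug pix [281.69325592  51.58349552]
jar (((454.01983642578125, 0.8969416618347168), (52.49066162109375, 97.7303695678711), 115.27508544921875), ((456.25653076171875, 2.300992965698242), 47.238525390625), 276)
[ 435.95826901 -160.90066668  404.84958852] [2.22503696e+00 2.21763487e+00 4.21924160e-04] [-0.33964177  0.69990796  0.05893881] [258.44960683 178.18553545]
258 178
```

View pics/w1c.png

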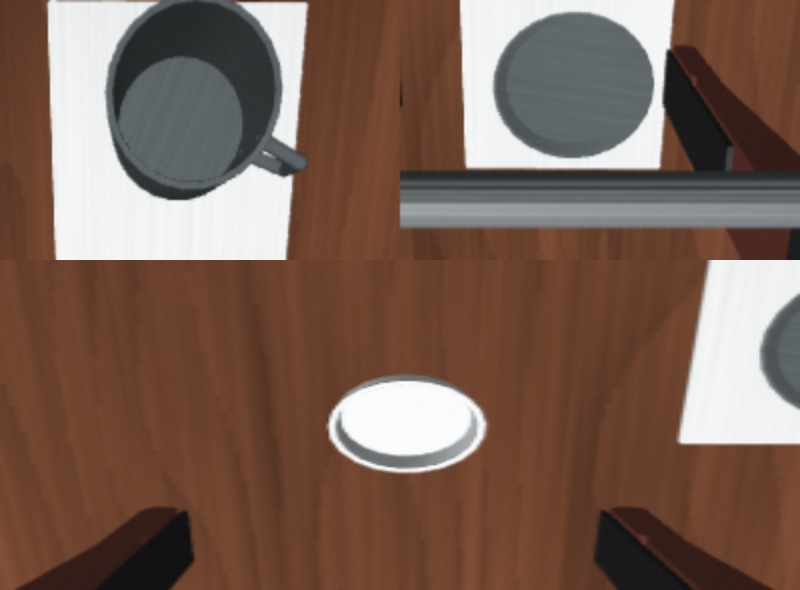

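Crop: the wide cup's rim is centred at about pixel (260,178). In the wrist0 frame the mug rim is centred at about (287.5,47), with the handle pointing toward +x, and the dish is at (277,243).

Run:
```python
from meas import *
W,d=load('wrist0'),load('w1')
print('mug',plane(W,(287.5,47.3),91).round(1),'dish',plane(W,(277,242),16).round(1))
print('cup',rimfit(d,(260,178),40,120,255,60,35))
W2=load('scene0');print('mug from scene rim', plane(W2,(325,206),91).round(1), 'dish',plane(W2,(233,231),16).round(1))
```

```text
mug [655.6 143.8  91. ] dish [ 656.  -103.4   16. ]
cup (((438.51812744140625, -161.65853881835938), (66.73519134521484, 69.10406494140625), 27.811491012573242), ((438.2747497558594, -160.60560607910156), 35.73572540283203), 146)
mug from scene rim [657.1 141.   91. ] dish [ 659.6 -104.4   16. ]
```

Request:
step_arm --targets '[[[0.05,0,-0.9,0,0,0,1],[0,0,-0.9,0,0,0,1],[0,0,-0.9,0,0,0,1],[0,0,-0.9,0,0,0,1],[0,0,-0.64,0,0,0,1]]]'

```text
t: 1.45
ee_pos: [440.5, -159.0, 190.5]
orientation: [-2.219, -2.222, 0.0]
ft_force: [0.4, 0.2, 0.7]
width: 87.8
grasp_force: 0.0
```

Request:
step_arm --targets '[[[0,0,0,0,0,0,1],[0,0,0,0,0,0,0.5],[0,0,0,0,0,0,0.5],[0,0,0,0,0,0,0.5],[0,0,0,0,0,0,0.5]]]'

```text
t: 2.08
ee_pos: [440.0, -160.1, 193.9]
orientation: [2.22, 2.22, 0.002]
ft_force: [0.2, 3.3, 7.7]
width: 67.6
grasp_force: 30.0
```

Request:
step_arm --targets '[[[0,0,0.6,0,0,0,0.5],[0,0,0.8,0,0,0,0.5],[0.4,0.1,0.6,0,0,0,0.5],[0.9,0.25,0,0,0,0,0.5],[0.9,0.25,0,0,0,0,0.5]]]'

```text
t: 2.7
ee_pos: [550.5, -129.8, 294.1]
orientation: [2.221, 2.219, 0.002]
ft_force: [1.0, -1.8, -0.9]
width: 67.6
grasp_force: 30.0
```

Request:
step_arm --targets '[[[0.9,0.25,0,0,0,0,0.5],[0.9,0.25,0,0,0,0,0.5],[0.3,0,0,0,0,0,0.5],[0,0,0,0,0,0,0.5],[0,0,0,0,0,0,0.5]]]'

```text
t: 3.32
ee_pos: [653.1, -105.4, 292.4]
orientation: [-2.221, -2.22, 0.002]
ft_force: [-0.7, -0.0, -1.4]
width: 67.4
grasp_force: 30.0
```

Run:
```python
from meas import *
d=grab('wrist','w2');o=readout.get_obs();print(o['ee_pos'],o['ft_force'],o['grasp_force'])
print('cup in hand',proj(d,(o['ee_pos'][0],o['ee_pos'][1],o['ee_pos'][2]-153)), 'dish',proj(d,(656,-105,16)))
```

```text
[ 653.10031943 -105.42671473  292.51718744] [-0.51562627 -0.70011378 -0.89783343] 29.998355079442263
cup in hand [256.66339516 260.5916039 ] dish [259.41977988 197.25060259]
```

View pics/w2.png

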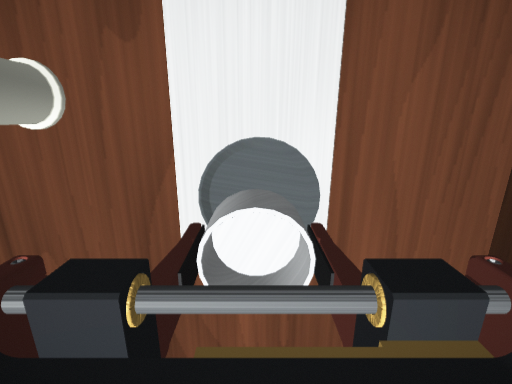

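The view shows the cup in the hand, with its rim spanning columns 198–315 and its far edge at row 208. The dish spans columns 198–321 with its far edge at row 137.

Run:
```python
from meas import *
d=load('w2')
print('dish y', plane(d,(259.5,137.5),16)[1]-62, 'x',(plane(d,(198,196),16)[0]+plane(d,(321,196),16)[0])/2, 'cup y',plane(d,(256.5,207.5),139)[1]-34)
```

```text
dish y -108.23528098168903 x 656.0384392392597 cup y -108.31479394425416
```

Request:
step_arm --targets '[[[0.06,0,-0.6,0,0,0,0.5],[0,0,-0.6,0,0,0,0.5],[0,0,-0.38,0,0,0,0.5],[0,0,-0.1,0,0,0,0.5],[0,0,0,0,0,0,0.5]]]'

```text
t: 4.0
ee_pos: [657.5, -105.1, 209.0]
orientation: [2.222, 2.221, 0.0]
ft_force: [0.1, 0.5, -1.5]
width: 67.4
grasp_force: 30.0
```

Request:
step_arm --targets '[[[-0.02,0,-0.06,0,0,0,0.5],[0,0,-0.04,0,0,0,0.5],[0,0,0,0,0,0,0.5],[0,0,0,0,0,0,0.5],[0,0,0,0,0,0,0.5]]]'

```text
t: 4.62
ee_pos: [656.7, -105.0, 204.1]
orientation: [2.221, 2.221, 0.001]
ft_force: [-1.0, -0.2, 1.4]
width: 67.2
grasp_force: 30.0
```

Request:
step_arm --targets '[[[0,0,-0.01,0,0,0,0.5],[0,0,0,0,0,0,1],[0,0,0,0,0,0,1],[0,0,0,0,0,0,1],[0,0,0.4,0,0,0,1]]]'

```text
t: 5.25
ee_pos: [655.7, -104.9, 222.2]
orientation: [-2.219, -2.219, 0.003]
ft_force: [-0.4, 0.1, 0.7]
width: 87.8
grasp_force: 0.0
```

Request:
step_arm --targets '[[[0,0,0.9,0,0,0,1],[0,0,1,0,0,0,1],[-0.5,-0.6,0.5,0,0,0,1],[-0.8,-1,0.4,0,0,0,1],[-0.8,-1,0,0,0,0,1]]]'

```text
t: 5.88
ee_pos: [554.8, -231.4, 365.3]
orientation: [2.216, 2.219, 0.003]
ft_force: [0.0, -0.7, 0.3]
width: 88.0
grasp_force: 0.0
```

Request:
step_arm --targets '[[[-0.8,-1,0,0,0,0,1],[-0.8,-1,0,0,0,0,1],[-0.2,-0.4,0,0,0,0,1],[0,0,0,0,0,0,1],[0,0,0,0,0,0,1]]]'

```text
t: 6.5
ee_pos: [467.4, -347.5, 362.5]
orientation: [2.221, 2.221, 0.001]
ft_force: [0.7, -0.6, 0.3]
width: 87.4
grasp_force: 0.0
```

Run:
```python
from meas import *
d=grab('wrist','w3');o=readout.get_obs();print(o['ee_pos'],o['ft_force'])
print('mid',proj(d,(459,-356,64)), 'dish',proj(d,(656,-107,16)),proj(d,(656,-107,50)))
print(rimfit(d,proj(d,(459,-356,64)),64,100,255,60,40))
S=grab('scene','s3');print(cyl(S,proj(S,(656,-107,30)),34,40))
x,y=map(int,proj(S,(656,-107,40)));a=cv2.resize(S['pixels'][y-40:y+40,x-50:x+50],(500,400))
cv2.imwrite('pics/w3c.png',cv2.cvtColor(np.vstack([np.hstack([a,0*a])[:,:800][:,:512],d['pixels'][100:300]])if 0 else np.hstack([a,cv2.resize(d['pixels'],(300,400)) if 0 else d['pixels'][:,100:400][:400].repeat(1,0)[:384].copy() if 0 else cv2.resize(d['pixels'][60:320,100:400],(300,400))]),cv2.COLOR_RGB2BGR))
```

```text
[ 467.62455192 -347.18174752  362.33806048] [ 0.78392132  0.51282534 -0.02718335]
mid [248.09675699 199.16691377] dish [442.77260047 -51.71435711] [468.77930433 -75.39507581]
(((459.9933166503906, -352.26220703125), (44.161842346191406, 57.08596420288086), 175.7357177734375), ((461.2784118652344, -351.84320068359375), 28.64528465270996), 132)
(array([616.4, -68. ]), array([707.1, -68. ]), np.int64(5631))
```

View pics/w3c.png

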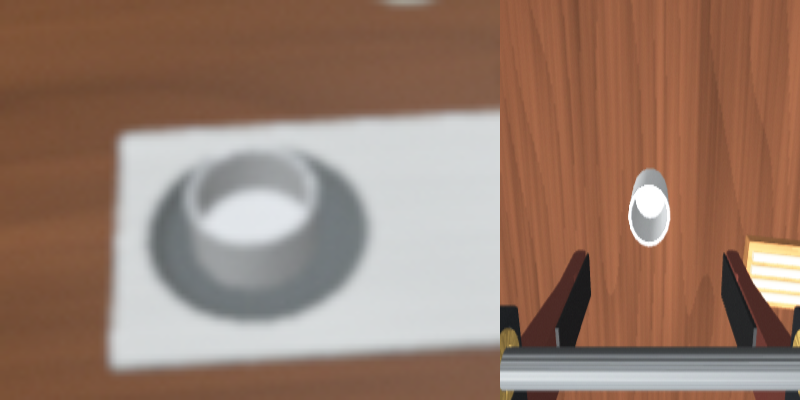

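The wide cup stands in the middle of the dish. In the wrist frame the middle cup's rim is centred at about (249,199), which puts it at (460,-356).

Request:
step_arm --targets '[[[-0.14,-0.18,-0.6,0,0,0,1],[0,0,-0.8,0,0,0,1],[0,0,-0.8,0,0,0,1],[0,0,-0.56,0,0,0,1],[0,0,0,0,0,0,1]]]'

```text
t: 7.22
ee_pos: [460.0, -355.5, 221.9]
orientation: [-2.216, -2.22, 0.001]
ft_force: [0.0, -0.9, 0.8]
width: 88.1
grasp_force: 0.0
```

Request:
step_arm --targets '[[[0,0,0,0,0,0,0.25],[0,0,0,0,0,0,0.25],[0,0,0,0,0,0,0.25],[0,0,0,0,0,0,0.25],[0,0,0,0,0,0,0.25]]]'

```text
t: 7.85
ee_pos: [460.1, -357.1, 224.2]
orientation: [2.221, 2.221, 0.0]
ft_force: [-1.1, 0.6, 2.5]
width: 44.9
grasp_force: 30.0
```

Request:
step_arm --targets '[[[0,0,0.6,0,0,0,0.25],[0,0,0.9,0,0,0,0.25],[0.4,0.5,0.5,0,0,0,0.25],[0.7,0.9,0.1,0,0,0,0.25],[0.7,0.9,0,0,0,0,0.25]]]'

```text
t: 8.48
ee_pos: [550.8, -241.1, 329.7]
orientation: [2.222, 2.219, 0.001]
ft_force: [1.0, -0.2, -2.0]
width: 44.8
grasp_force: 30.0
```

Request:
step_arm --targets '[[[0.7,0.9,0,0,0,0,0.25],[0.7,0.9,0,0,0,0,0.25],[0.7,0.9,0,0,0,0,0.25],[0.02,0.04,0,0,0,0,0.25],[0,0,0,0,0,0,0.25]]]'

```text
t: 9.1
ee_pos: [655.6, -104.9, 328.2]
orientation: [-2.22, -2.222, 0.002]
ft_force: [-0.2, -0.7, -0.9]
width: 44.9
grasp_force: 30.0
```

Run:
```python
from meas import *
d=grab('wrist','w4');o=readout.get_obs();print(o['ee_pos'],o['ft_force'],o['grasp_force'])
x,y,z=o['ee_pos'];print(proj(d,(x,y,z-160)),proj(d,(656,-107,50)))
cv2.imwrite('pics/w4c.png',cv2.cvtColor(cv2.resize(d['pixels'][120:320,150:350],(600,600)),cv2.COLOR_RGB2BGR))
```

```text
[ 655.34425178 -105.57714022  328.34498242] [ 0.18748463  0.46181134 -1.49701828] 29.998554582925863
[256.01806985 255.38785574] [256.76577315 199.0402506 ]
```

View pics/w4c.png

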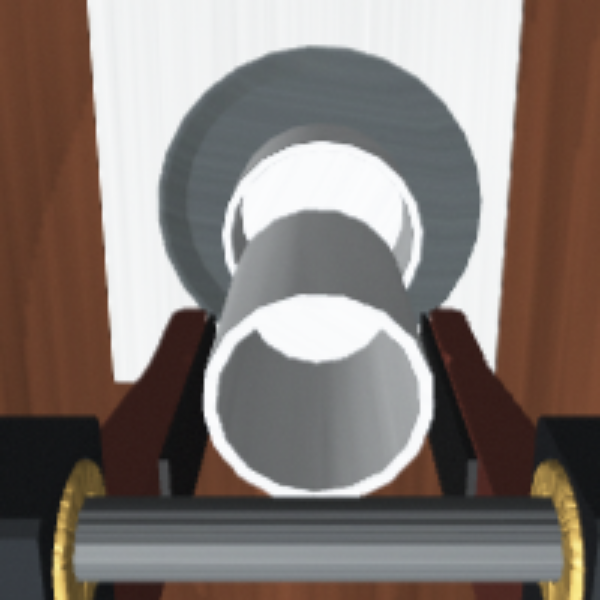

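Crop: the wide rim is centred at column 257.5 with its far edge at row 166.7. The middle cup's rim is centred at column 256, with its far rim at row 217.7 and its far bottom edge at row 189.7.

```bash
cat >> h.py <<'E'
def far(d,u,v,z,r): p=plane(d,(u,v),z); return p[0].round(1),(p[1]-r).round(1)
E
python3 - <<'E'
from h import *
d=load('w4')
print(far(d,257.5,166.7,50,34),far(d,256,217.7,168.3,23),far(d,256,189.7,104.3,23))
E
```

```text
(np.float64(656.7), np.float64(-107.9)) (np.float64(655.3), np.float64(-105.1)) (np.float64(655.3), np.float64(-105.8))
```

Request:
step_arm --targets '[[[0.02,-0.04,-0.5,0,0,0,0.25],[0,0,-0.6,0,0,0,0.25],[0,0,-0.5,0,0,0,0.25],[0,0,-0.1,0,0,0,0.25],[0,0,0,0,0,0,0.25]]]'

```text
t: 9.78
ee_pos: [656.8, -107.9, 244.1]
orientation: [-2.223, -2.22, 0.0]
ft_force: [0.8, -0.2, -1.1]
width: 44.9
grasp_force: 30.0
```

Request:
step_arm --targets '[[[0,0,-0.05,0,0,0,0.25],[0,0,-0.03,0,0,0,0.25],[0,0,0,0,0,0,0.25],[0,0,0,0,0,0,0.25],[0,0,0,0,0,0,0.25]]]'

```text
t: 10.4
ee_pos: [657.1, -106.9, 239.9]
orientation: [2.221, 2.221, 0.0]
ft_force: [-0.6, -0.2, -1.7]
width: 44.8
grasp_force: 30.0
```

Request:
step_arm --targets '[[[0,0,-0.03,0,0,0,0.25],[0,0,0,0,0,0,0.25],[0,0,0,0,0,0,1],[0,0,0,0,0,0,1],[0,0,0,0,0,0,1]]]'

```text
t: 11.02
ee_pos: [657.1, -107.0, 238.4]
orientation: [2.221, 2.221, 0.0]
ft_force: [-0.1, 0.5, -0.1]
width: 71.5
grasp_force: 0.0
```

Request:
step_arm --targets '[[[0,0,0.8,0,0,0,1],[0,0,1,0,0,0,1],[-0.6,0.7,0.8,0,0,0,1],[-0.75,0.94,0,0,0,0,1],[-0.75,0.94,0,0,0,0,1]]]'

```text
t: 11.65
ee_pos: [551.0, 23.0, 369.2]
orientation: [2.222, 2.22, 0.002]
ft_force: [0.1, 1.9, -0.3]
width: 87.9
grasp_force: 0.0
```

Request:
step_arm --targets '[[[-0.75,0.94,0,0,0,0,1],[-0.75,0.94,0,0,0,0,1],[-0.75,0.94,0,0,0,0,1],[-0.17,0.24,0,0,0,0,1],[0,0,0,0,0,0,1]]]'

```text
t: 12.28
ee_pos: [431.1, 175.5, 368.6]
orientation: [2.219, 2.223, 0.001]
ft_force: [0.4, -0.3, -0.3]
width: 87.7
grasp_force: 0.0
```

Run:
```python
from meas import *
d=grab('wrist','w5');o=readout.get_obs();print(o['ee_pos'],o['ft_force'])
q=proj(d,(431,174,88));print('nar',q)
S=grab('scene','s5')
x,y=map(int,proj(S,(656,-107,60)));a=cv2.resize(S['pixels'][y-40:y+40,x-40:x+40],(400,400))
u,v=map(int,q);b=cv2.resize(d['pixels'][v-50:v+50,u-50:u+50],(400,400));print(u-50,v-50)
cv2.imwrite('pics/w5c.png',cv2.cvtColor(np.hstack([a,b]),cv2.COLOR_RGB2BGR))
```

```text
[431.65396052 174.95957625 368.57904854] [0.0909531  0.79575801 0.86987112]
nar [255.68980272 197.86181795]
205 147
```

View pics/w5c.png

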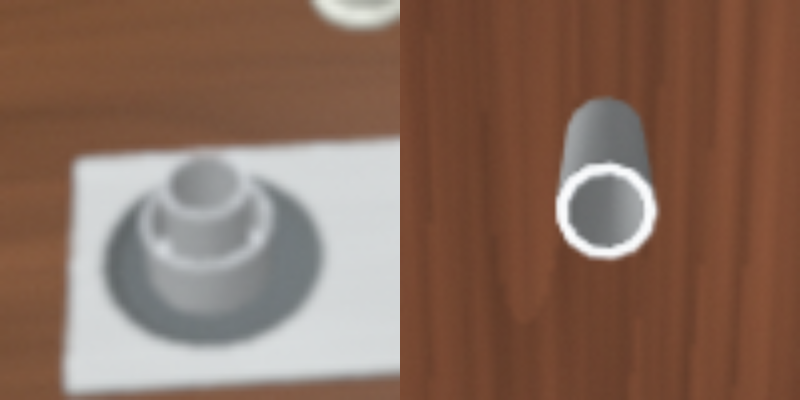

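The middle cup is nested properly. The narrow cup's rim is centred at (256.7,199.7), about (432,172).

Request:
step_arm --targets '[[[0.01,-0.06,-0.5,0,0,0,1],[0,0,-0.8,0,0,0,1],[0,0,-0.7,0,0,0,1],[0,0,-0.4,0,0,0,1],[0,0,0,0,0,0,1]]]'

```text
t: 13.0
ee_pos: [432.1, 170.8, 246.9]
orientation: [-2.223, -2.218, 0.004]
ft_force: [0.4, -0.2, 0.0]
width: 87.6
grasp_force: 0.0
```

Request:
step_arm --targets '[[[0,0,0,0,0,0,0.1],[0,0,0,0,0,0,0.1],[0,0,0,0,0,0,0.1],[0,0,0,0,0,0,0.1],[0,0,0,0,0,0,0.1]]]'

```text
t: 13.62
ee_pos: [431.6, 172.1, 248.5]
orientation: [2.221, 2.221, 0.001]
ft_force: [-0.6, 0.5, 0.8]
width: 41.5
grasp_force: 0.0
```

Request:
step_arm --targets '[[[0,0,0,0,0,0,0.1],[0,0,0,0,0,0,0.1],[0,0,0,0,0,0,0.1],[0,0,0,0,0,0,0.1],[0,0,0,0,0,0,0.1]]]'

```text
t: 14.25
ee_pos: [431.6, 172.0, 248.3]
orientation: [-2.221, -2.221, 0.0]
ft_force: [-0.2, -0.5, 1.8]
width: 24.8
grasp_force: 30.0
```

Request:
step_arm --targets '[[[0,0,0.6,0,0,0,0.1],[0,0,1,0,0,0,0.1],[0.4,-0.4,0.9,0,0,0,0.1],[0.75,-0.95,0,0,0,0,0.1],[0.75,-0.95,0,0,0,0,0.1]]]'

```text
t: 14.88
ee_pos: [527.4, 56.0, 374.4]
orientation: [2.219, 2.222, 0.003]
ft_force: [-0.0, -0.1, -0.6]
width: 24.8
grasp_force: 30.0
```

Request:
step_arm --targets '[[[0.75,-0.95,0,0,0,0,0.1],[0.75,-0.95,0,0,0,0,0.1],[0.75,-0.95,0,0,0,0,0.1],[0.35,-0.43,0,0,0,0,0.1],[0,0,0,0,0,0,0.1]]]'

```text
t: 15.5
ee_pos: [657.1, -108.6, 372.6]
orientation: [-2.224, -2.219, 0.0]
ft_force: [0.5, 0.0, -0.3]
width: 24.8
grasp_force: 30.0
```

Run:
```python
from meas import *
d=grab('wrist','w6');o=readout.get_obs();print(o['ee_pos'],o['ft_force'],o['grasp_force'],o['width'])
x,y,z=o['ee_pos'];print(proj(d,(x,y,z-160)),proj(d,(656.7,-107,78)))
cv2.imwrite('pics/w6c.png',cv2.cvtColor(cv2.resize(d['pixels'][120:320,150:350],(600,600)),cv2.COLOR_RGB2BGR))
```

```text
[ 656.32234699 -107.41475342  372.49334225] [-0.8355471  -0.3070594  -0.09742095] 29.999387059360743 24.831602169871058
[254.78566776 252.25695126] [255.66100227 191.23938048]
```

View pics/w6c.png

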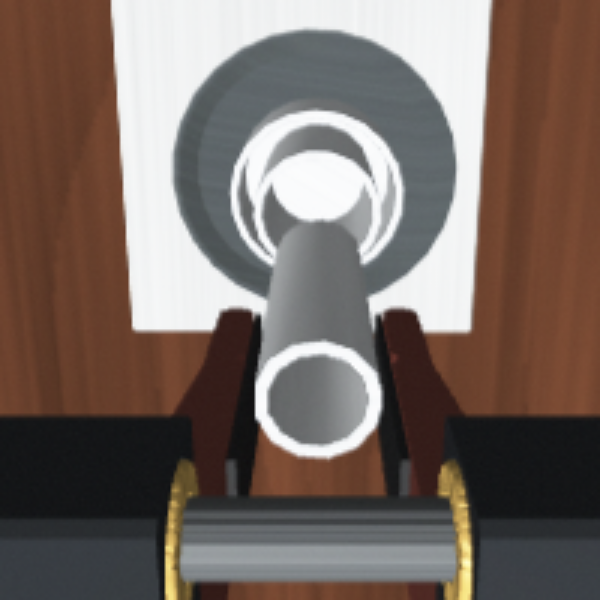

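Crop: the middle rim is centred at column 255.8 with its far edge at row 169.7. The narrow cup is centred at column 256.2, with its far rim at row 233.3 and its far bottom edge at row 193.3.

Run:
```python
from h import *
d=load('w6')
print(far(d,255.8,169.7,78,23),far(d,256.2,156.7,50,34),far(d,256.2,233.3,212,13),far(d,256,193.3,124,13))
```

```text
(np.float64(656.9), np.float64(-106.7)) (np.float64(657.4), np.float64(-108.0)) (np.float64(657.2), np.float64(-108.6)) (np.float64(657.1), np.float64(-109.4))
```

Shift by +2 mm in y, then lower to TCP z = 266.4.

Request:
step_arm --targets '[[[0,0.04,-0.5,0,0,0,0.1],[0,0,-0.7,0,0,0,0.1],[0,0,-0.6,0,0,0,0.1],[0,0,-0.2,0,0,0,0.1],[0,0,0,0,0,0,0.1]]]'

```text
t: 16.18
ee_pos: [656.2, -104.2, 273.2]
orientation: [-2.22, -2.222, 0.001]
ft_force: [0.8, 0.1, -0.5]
width: 25.0
grasp_force: 30.0
```

Request:
step_arm --targets '[[[0,0,-0.07,0,0,0,0.1],[0,0,0,0,0,0,0.1],[0,0,0,0,0,0,0.1],[0,0,0,0,0,0,0.1],[0,0,0,0,0,0,0.1]]]'

```text
t: 16.8
ee_pos: [656.6, -105.0, 270.0]
orientation: [2.221, 2.221, 0.0]
ft_force: [0.0, -0.3, -0.0]
width: 24.8
grasp_force: 30.0
```

Request:
step_arm --targets '[[[0,0,-0.07,0,0,0,0.1],[0,0,0,0,0,0,0.1],[0,0,0,0,0,0,0.7],[0,0,0,0,0,0,0.7],[0,0,0,0,0,0,0.7]]]'

```text
t: 17.42
ee_pos: [656.5, -105.0, 266.2]
orientation: [-2.221, -2.221, 0.0]
ft_force: [-0.4, 0.1, 0.8]
width: 51.4
grasp_force: 0.0
```

Run:
```python
from h import *
S,D=load('scene0'),load('side0')
print('bottle foot',plane(S,(420,222),0),plane(D,(233,125),0),'green',plane(S,(369,149),10),plane(D,(154,155),10),'lid',plane(S,(384,177),10),plane(D,(194,142),10))
```

```text
bottle foot [660.39428565 422.61866148   0.        ] [644.29382559 426.80234121   0.        ] green [340.72818575 366.62144163  10.        ] [333.53747308 363.81856113  10.        ] lid [480.98703889 373.94221493  10.        ] [475.07199061 373.73268005  10.        ]
```

Request:
step_arm --targets '[[[0,0,0.8,0,0,0,1],[0,0,1,0,0,0,1],[-0.15,0.4,0.6,0,0,0,1],[-0.35,0.92,0,0,0,0,1],[-0.35,0.92,0,0,0,0,1]]]'

```text
t: 18.05
ee_pos: [613.5, 7.8, 387.0]
orientation: [2.222, 2.22, 0.001]
ft_force: [-0.3, -0.0, -0.5]
width: 87.6
grasp_force: 0.0
```

Request:
step_arm --targets '[[[-0.35,0.92,0,0,0,0,1],[-0.35,0.92,0,0,0,0,1],[-0.35,0.92,0,0,0,0,1],[-0.35,0.92,0,0,0,0,1],[-0.35,0.92,0,0,0,0,1]]]'

```text
t: 18.68
ee_pos: [525.8, 238.4, 386.4]
orientation: [2.221, 2.221, 0.0]
ft_force: [0.4, 0.2, 0.5]
width: 87.5
grasp_force: 0.0
```

Request:
step_arm --targets '[[[-0.35,0.92,0,0,0,0,1],[-0.35,0.92,0,0,0,0,1],[-0.34,0.8,0,0,0,0,1],[0,0,0,0,0,0,1],[0,0,0,0,0,0,1]]]'

```text
t: 19.3
ee_pos: [474.6, 368.7, 386.2]
orientation: [2.221, 2.222, -0.001]
ft_force: [0.8, -0.6, -0.4]
width: 87.8
grasp_force: 0.0
```

Run:
```python
from meas import *
d=grab('wrist','w7');o=readout.get_obs();print(o['ee_pos'],o['ft_force'])
print('lid',proj(d,(475,374,10)),proj(d,(475,374,35)),'rimfit',rimfit(d,proj(d,(475,374,10)),10,140,255,60,60))
S=grab('scene','s7')
x,y=map(int,proj(S,(656,-107,60)));a=cv2.resize(S['pixels'][y-40:y+40,x-40:x+40],(300,300))
b=d['pixels'][60:360,6:506]
cv2.imwrite('pics/w7c.png',cv2.cvtColor(np.hstack([a,b]),cv2.COLOR_RGB2BGR))
```

```text
[474.82864445 368.22537707 386.20623098] [-0.1855154  -0.04318253 -0.43918393]
lid [256.31140584 172.76679005] [256.34130728 176.61833298] rimfit (((475.8383483886719, 375.8005065917969), (94.89497375488281, 95.08306121826172), 153.201904296875), ((475.9793701171875, 375.7473449707031), 48.244388580322266), 197)
```

View pics/w7c.png

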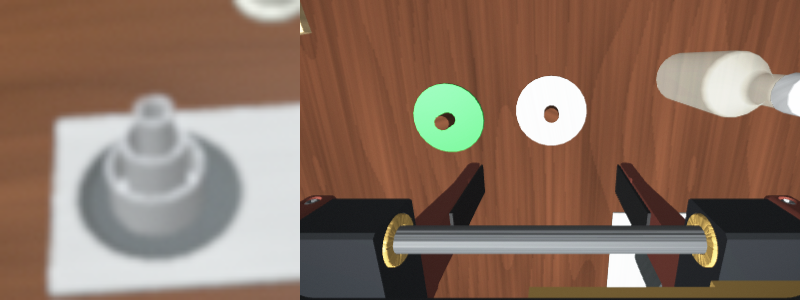

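The nest stands complete (left). The steel lid with the brown knob is at crop (551,110) and the green one at (448,118). The fit gives a clean 95 mm circle at (475.9,375.7), so I reach for that one.

Request:
step_arm --targets '[[[0.02,0.15,-0.7,0,0,0,0.6],[0,0,-0.9,0,0,0,0.6],[0,0,-0.9,0,0,0,0.6],[0,0,-0.7,0,0,0,0.6],[0,0,-0.4,0,0,0,0.6]]]'

```text
t: 20.02
ee_pos: [475.8, 375.2, 204.5]
orientation: [-2.223, -2.219, 0.004]
ft_force: [0.7, 0.3, -0.4]
width: 52.9
grasp_force: 0.0
```

Request:
step_arm --targets '[[[0,0,-0.2,0,0,0,0.6],[0,0,0,0,0,0,0.6],[0,0,0,0,0,0,0.6],[0,0,0,0,0,0,0.6],[0,0,0,0,0,0,0.6]]]'

```text
t: 20.65
ee_pos: [475.7, 376.7, 197.0]
orientation: [2.221, 2.221, 0.002]
ft_force: [-0.2, 0.6, 0.9]
width: 52.5
grasp_force: 0.0
```

Request:
step_arm --targets '[[[0,-0.02,-0.02,0,0,0,0.1],[0,0,0,0,0,0,0.1],[0,0,0,0,0,0,0.1],[0,0,0,0,0,0,0.1],[0,0,0,0,0,0,0.1]]]'

```text
t: 21.28
ee_pos: [475.6, 375.5, 195.3]
orientation: [2.221, 2.221, 0.0]
ft_force: [1.2, -0.1, -0.4]
width: 19.2
grasp_force: 30.0
```

Request:
step_arm --targets '[[[0,0,0,0,0,0,0.1],[0,0,0,0,0,0,0.1],[0,0,0.4,0,0,0,0.1],[0,0,0.6,0,0,0,0.1],[0,0,0.8,0,0,0,0.1]]]'

```text
t: 21.9
ee_pos: [475.3, 375.4, 286.7]
orientation: [-2.221, -2.221, 0.002]
ft_force: [-0.0, -0.3, -0.1]
width: 19.6
grasp_force: 30.0
```

Request:
step_arm --targets '[[[0,-0.4,0.6,0,0,0,0.1],[0.5,-0.7,0.5,0,0,0,0.1],[0.7,-0.8,0,0,0,0,0.1],[0.7,-0.8,0,0,0,0,0.1],[0.7,-0.8,0,0,0,0,0.1]]]'

```text
t: 22.52
ee_pos: [606.4, 199.2, 342.1]
orientation: [2.221, 2.221, 0.002]
ft_force: [0.8, 0.3, -1.4]
width: 19.3
grasp_force: 30.0
```

Request:
step_arm --targets '[[[0.7,-0.8,0,0,0,0,0.1],[0.3,-0.36,0,0,0,0,0.1],[0,0,0,0,0,0,0.1],[0,0,0,0,0,0,0.1],[0,0,0,0,0,0,0.1]]]'

```text
t: 23.15
ee_pos: [654.7, 143.9, 340.4]
orientation: [-2.219, -2.223, 0.0]
ft_force: [0.5, 1.2, -0.3]
width: 19.2
grasp_force: 30.0
```

Run:
```python
from meas import *
d=grab('wrist','w8');o=readout.get_obs();print(o['ee_pos'],o['ft_force'],o['grasp_force'],o['width'])
x,y,z=o['ee_pos'];print(proj(d,(x,y,z-185)),proj(d,(655.6,142,91)))
cv2.imwrite('pics/w8c.png',cv2.cvtColor(cv2.resize(d['pixels'][70:340,121:391],(594,594)),cv2.COLOR_RGB2BGR))
```

```text
[654.82787183 143.78633752 340.43255462] [-0.68858612  0.71661243 -1.3795382 ] 29.999827444553375 19.269190025459164
[256.37059387 236.21734129] [257.12145678 207.97980014]
```

View pics/w8c.png

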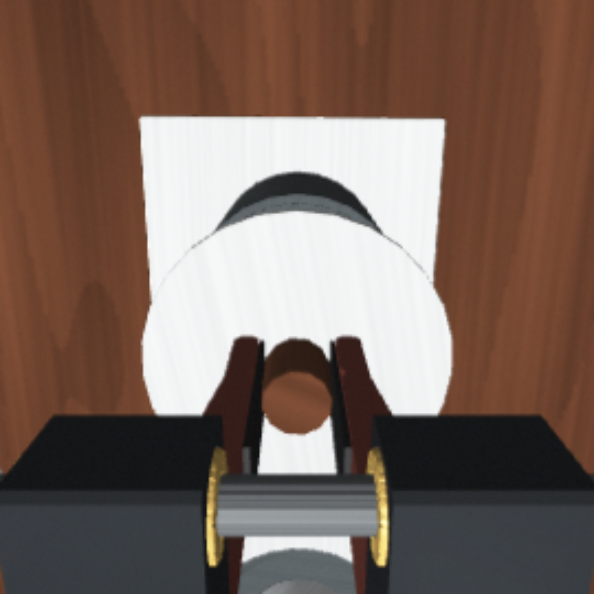

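Crop: the lid in the hand spans columns 142–452 with its far edge at row 211. Behind it the mug's dark outer wall has its base edge at row 172 and its lighter rim at row 195 (full-frame rows 148.2 and 158.6, column 257.4).

Run:
```python
from h import *
d=load('w8')
print('base',far(d,257.4,148.2,6,44),'rim',far(d,257.4,158.6,91,44),'rim alt',far(d,257.4,148.2,91,44),'lid',far(d,256,211/2.2+70,155,48), far(d,256,339/2.2+70,180,10))
c,v=ray(d,(0,0));print(c)
# wrist0 check: left/right of mug rim & scene
S=load('scene0');print(proj(S,(656,142,91)),proj(S,(656,142-44,91)),proj(S,(656,186,91)))
```

```text
base (np.float64(656.2), np.float64(142.9)) rim (np.float64(655.8), np.float64(142.9)) rim alt (np.float64(655.8), np.float64(151.8)) lid (np.float64(654.6), np.float64(143.6)) (np.float64(654.6), np.float64(152.6))
[654.54191017 219.91905688 320.28649616]
[325.27699151 205.65988396] [308.64495009 206.74920783] [341.82896788 204.57580399]
```

Request:
step_arm --targets '[[[0.03,-0.02,-0.3,0,0,0,0.1],[0,0,-0.4,0,0,0,0.1],[0,0,-0.25,0,0,0,0.1],[0,0,-0.1,0,0,0,0.1],[0,0,0,0,0,0,0.1]]]'

```text
t: 23.82
ee_pos: [657.1, 141.5, 287.2]
orientation: [-2.221, -2.221, 0.001]
ft_force: [-0.1, -0.5, -1.2]
width: 19.2
grasp_force: 30.0
```

Request:
step_arm --targets '[[[0,0,-0.07,0,0,0,0.1],[0,0,-0.04,0,0,0,0.1],[0,0,0,0,0,0,0.1],[0,0,0,0,0,0,0.1],[0,0,0,0,0,0,0.1]]]'

```text
t: 24.45
ee_pos: [657.1, 141.5, 282.5]
orientation: [2.221, 2.221, 0.0]
ft_force: [-0.1, -0.2, -0.9]
width: 19.2
grasp_force: 30.0
```

Request:
step_arm --targets '[[[0,0,-0.02,0,0,0,0.1],[0,0,0,0,0,0,0.1],[0,0,0,0,0,0,0.6],[0,0,0,0,0,0,0.6],[0,0,0,0,0,0,0.6]]]'

```text
t: 25.08
ee_pos: [657.1, 141.5, 281.4]
orientation: [2.221, 2.221, 0.0]
ft_force: [0.5, -0.9, 0.1]
width: 45.6
grasp_force: 0.0
```

Request:
step_arm --targets '[[[0,0,0.6,0,0,0,0.7],[0,0,0.8,0,0,0,1],[-0.5,-0.3,0.4,0,0,0,1],[-0.9,-0.6,0,0,0,0,1],[-0.9,-0.6,0,0,0,0,1]]]'

```text
t: 25.7
ee_pos: [540.8, 65.9, 371.7]
orientation: [2.22, 2.222, 0.001]
ft_force: [-0.3, -0.7, -0.2]
width: 87.8
grasp_force: 0.0
```

Request:
step_arm --targets '[[[-0.9,-0.6,0,0,0,0,1],[-0.9,-0.6,0,0,0,0,1],[-0.3,-0.25,0,0,0,0,1],[0,0,0,0,0,0,1],[0,0,0,0,0,0,1]]]'

```text
t: 26.32
ee_pos: [438.6, -5.6, 371.8]
orientation: [2.22, 2.221, 0.002]
ft_force: [0.4, -0.1, -0.1]
width: 87.8
grasp_force: 0.0
```

Run:
```python
from meas import *
d=grab('wrist','w9');o=readout.get_obs();print(o['ee_pos'],o['ft_force'])
q=proj(d,(437,-7,85));print('jar',q)
S=grab('scene','s9');D=grab('side','d9')
def crop(I,p,h,w,s): 
    x,y=map(int,p);return cv2.resize(I['pixels'][y-h:y+h,x-w:x+w],s)
a=crop(S,proj(S,(656,142,60)),35,35,(250,250));c=crop(D,proj(D,(656,142,60)),35,35,(250,250));u,v=map(int,q);print(u-50,v-50)
b=crop(d,q,50,50,(500,500))
cv2.imwrite('pics/w9c.png',cv2.cvtColor(np.hstack([np.vstack([a,c]),b]),cv2.COLOR_RGB2BGR))
```

```text
[438.55306531  -5.51132414 371.57195837] [ 0.97496217 -0.05923079  0.44403361]
jar [253.93666955 196.01334874]
203 146
```

View pics/w9c.png

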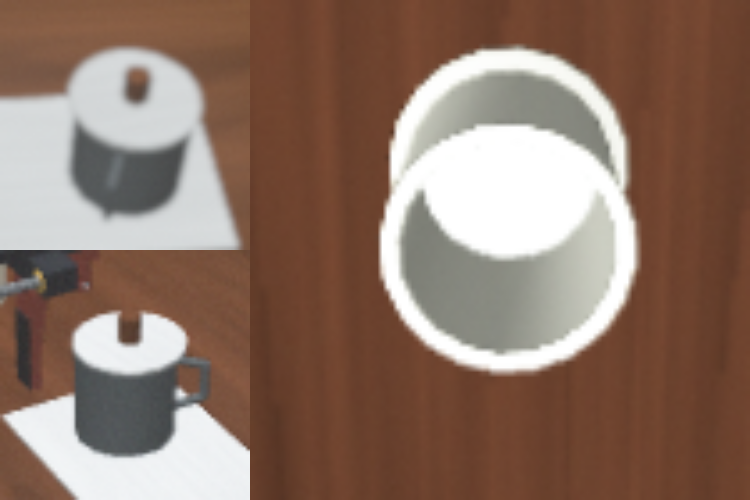

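The lid sits flat on the mug. The jar rim is centred at (254.8,195.6), about (438,-6.6).

Request:
step_arm --targets '[[[-0.01,-0.02,-0.6,0,0,0,1],[0,0,-0.8,0,0,0,1],[0,0,-0.8,0,0,0,1],[0,0,-0.5,0,0,0,1],[0,0,-0.17,0,0,0,1]]]'

```text
t: 27.1
ee_pos: [436.7, -6.6, 226.3]
orientation: [-2.219, -2.221, 0.003]
ft_force: [-0.7, -0.4, 0.3]
width: 87.8
grasp_force: 0.0
```

Request:
step_arm --targets '[[[0,0,0,0,0,0,1],[0,0,0,0,0,0,0.4],[0,0,0,0,0,0,0.4],[0,0,0,0,0,0,0.4],[0,0,0,0,0,0,0.4]]]'

```text
t: 27.72
ee_pos: [436.8, -7.0, 228.2]
orientation: [2.221, 2.221, 0.001]
ft_force: [0.7, 0.2, 4.4]
width: 53.9
grasp_force: 30.0
```

Request:
step_arm --targets '[[[0,0,0.5,0,0,0,0.4],[0,0,0.7,0,0,0,0.4],[0.4,0.05,0.2,0,0,0,0.4],[0.8,0.1,0,0,0,0,0.4],[0.8,0.1,0,0,0,0,0.4]]]'

```text
t: 28.35
ee_pos: [537.4, 5.7, 298.1]
orientation: [2.222, 2.221, 0.0]
ft_force: [0.9, 0.2, -2.2]
width: 54.2
grasp_force: 30.0
```

Request:
step_arm --targets '[[[0.8,0.1,0,0,0,0,0.4],[0.8,0.1,0,0,0,0,0.4],[0.6,0.05,0,0,0,0,0.4],[0.15,0,0,0,0,0,0.4],[0,0,0,0,0,0,0.4]]]'

```text
t: 28.98
ee_pos: [653.4, 17.9, 297.1]
orientation: [-2.221, -2.221, 0.002]
ft_force: [-0.4, -0.8, -1.7]
width: 54.1
grasp_force: 30.0
```

Target (656,18), lowering to TCP z = 234.2.

Request:
step_arm --targets '[[[0.04,0,-0.4,0,0,0,0.4],[0,0,-0.45,0,0,0,0.4],[0,0,-0.25,0,0,0,0.4],[0,0,-0.06,0,0,0,0.4],[0,0,0,0,0,0,0.4]]]'

```text
t: 29.6
ee_pos: [656.1, 18.0, 239.8]
orientation: [-2.221, -2.221, 0.0]
ft_force: [0.3, 0.6, -1.3]
width: 54.7
grasp_force: 30.0
```

Request:
step_arm --targets '[[[0,0,-0.05,0,0,0,0.4],[0,0,0,0,0,0,0.4],[0,0,0,0,0,0,0.4],[0,0,0,0,0,0,0.4],[0,0,0,0,0,0,0.4]]]'

```text
t: 30.22
ee_pos: [656.1, 18.0, 237.4]
orientation: [2.221, 2.221, 0.0]
ft_force: [0.4, 0.5, -1.1]
width: 54.2
grasp_force: 30.0
```

Request:
step_arm --targets '[[[0,0,-0.04,0,0,0,0.4],[0,0,-0.02,0,0,0,0.4],[0,0,0,0,0,0,0.4],[0,0,0,0,0,0,0.4],[0,0,0,0,0,0,0.4]]]'

```text
t: 30.85
ee_pos: [656.0, 18.0, 234.3]
orientation: [-2.221, -2.221, 0.0]
ft_force: [-0.8, 0.0, -0.9]
width: 54.2
grasp_force: 30.0
```

Request:
step_arm --targets '[[[0,0,-0.01,0,0,0,0.4],[0,0,0,0,0,0,1],[0,0,0,0,0,0,1],[0,0,0,0,0,0,1],[0,0,0,0,0,0,1]]]'

```text
t: 31.48
ee_pos: [656.1, 18.0, 233.8]
orientation: [2.221, 2.221, 0.0]
ft_force: [0.3, -0.2, 0.2]
width: 87.5
grasp_force: 0.0
```

Request:
step_arm --targets '[[[0,0,0.5,0,0,0,1],[0,0,0.9,0,0,0,1],[0,0,0.9,0,0,0,1],[-0.5,0,0.9,0,0,0,1],[-0.8,0,0.2,0,0,0,1]]]'

```text
t: 32.1
ee_pos: [591.7, 18.0, 407.2]
orientation: [2.218, 2.218, 0.007]
ft_force: [0.6, -1.3, -0.6]
width: 87.7
grasp_force: 0.0
```

Request:
step_arm --targets '[[[-0.5,0,0,0,0,0,1],[0,0,0,0,0,0,1],[0,0,0,0,0,0,1],[0,0,0,0,0,0,1],[0,0,0,0,0,0,1]]]'

```text
t: 32.72
ee_pos: [566.7, 18.0, 403.4]
orientation: [-2.221, -2.221, 0.0]
ft_force: [-0.0, 1.0, 1.0]
width: 87.8
grasp_force: 0.0
```

Run:
```python
from meas import *
d=grab('side','d10');S=grab('scene','s10');print(readout.get_obs()['ft_force'])
cv2.imwrite('pics/f.png',cv2.cvtColor(np.hstack([cv2.resize(d['pixels'][110:250,230:370],(400,400)),cv2.resize(S['pixels'][150:270,195:365],(400,400))]),cv2.COLOR_RGB2BGR))
```

```text
[-0.46843169 -0.24840721  0.29699943]
```

View pics/f.png

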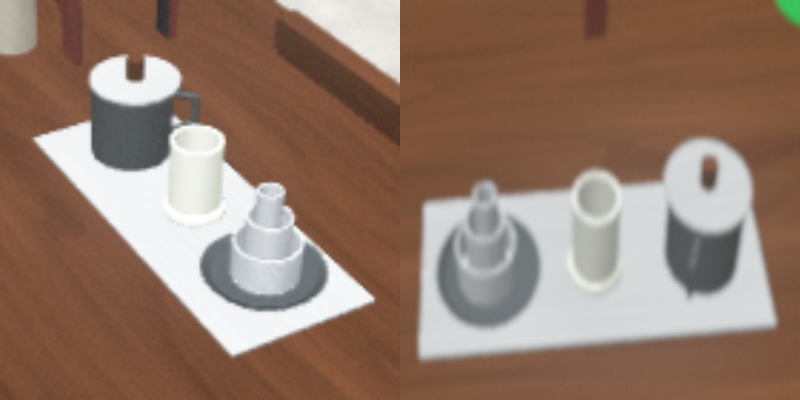

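Both views show the nest centred in the dish, the jar upright midway, the lid seated and the gripper clear.

```bash
python3 -c "
from workcell import ctrl
print(ctrl.close_job())"
```

```text
the job is handed in; nothing more can be done
None
```

The polishing tray is set out and handed in at about 33 s: the three cups are nested in the dish, the lid is seated on the mug, and the jar stands upright midway between the dish and mug centres.

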